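Centre the pot on the portable hob and press its start key

TASK

The little red pot stands to the left of the cooking ring on the portable hob. Slide it over the glass, without lifting it, until it is centred in the ring printed there; then press the green start key on the hob's front strip until it resists firmly, hold it down for about a second and let go. Press firmly but not hard (the key responds from 4 N, and 20 N spoils it), do not press the two grey keys, and leave the things on the right of the counter alone.

Things in the scene. Friction and masses are not known exactly. Their poses are not given: they have to be found in the camera images.
- hob: Portable hob fixed to the counter, steel, 250 mm deep (its x, away from the robot) x 260 mm wide (its y, to the left). Origin: centre of its underside, on the counter; z up. Front strip (x -125 to -54 mm) 45 mm high, with three flat keys in a row along y; behind it a black glass plate (x -54 to +121, y +-126 mm), top 52 mm above the counter, with a pale printed ring 120 mm across.
- ring (a point): Centre of the pale printed cooking ring, on the top of the glass, 52 mm above the counter (x = +32.5 mm, y = 0 in the hob's frame).
- pot: Round open red pot, straight-sided: 110 mm outer diameter, 60 mm high, 3 mm wall, 5 mm bottom, 0.35 to 0.7 kg. Origin: centre of its underside, which rests on the glass; z up. Two steel loop handles reach 74 mm from the axis, 40 to 50 mm up, along its +x and -x (within 0.25 rad of the hob's x), 36 mm wide. Starts 43 to 66 mm left (hob's +y) of the ring's centre, up to 15 mm before or behind it.
- key_start_top (a point): Centre of the top of the green start key (white power symbol). Each key is a flat pad 34 (hob's x) x 40 (hob's y) mm, 2.5 mm proud of the front strip: top 47.5 mm above the counter; 62 mm pitch. Almost no travel: gives from 2 N, fully down after 2 mm at 5.6 N, then rigid; springs back. Which of the three places it has varies.
- key_minus_top (a point): Centre of the top face of the grey key with a white minus; same size and make as the start key.
- key_plus_top (a point): Centre of the top face of the grey key with a white plus; same size and make as the start key.
- ramekin: White ramekin upside down, 72 mm across, 41 mm high, on the counter to the right of the hob; origin at the centre of its underside.
- spice_jar: Glass spice jar with a green cap, 46 mm across, 106 mm high, right of the hob; origin at the centre of its underside.
- salt_shaker: Salt shaker with a grey top, 44 mm across, 90 mm high, right of the hob; origin at the centre of its underside.
- garlic: Head of garlic, 60 mm across, 59 mm high, right of the hob; origin at the centre of its underside.

How it is judged:
On the way, in this order (a step that is already met when the one before it is completed fails the run):
1. the pot stands upright, centred in the ring to 12 mm (horizontal distance between pot and ring below 0.012 m and angle between pot's own z axis and vertical below 0.05 rad and linear speed of pot below 0.02 m/s), for 0.2 s.
2. the green start key is pressed with more than 4 N for 0.5 s (contact force between key_start and anything else above 4 N), for 0.5 s.
At the end, for the whole second after the job is handed in: The pot stands upright and at rest on the glass, its centre within 12 mm of the ring's centre, and the start key has been pressed after that with more than 4 N for 0.5 s and released (horizontal distance between pot and ring below 0.012 m and angle between pot's own z axis and vertical below 0.05 rad and linear speed of pot below 0.01 m/s and height (world z) of pot below 0.057 m and contact force between key_start and anything else below 0.5 N); the robot touches nothing.
It fails at once if the start key is pressed with more than 20 N (contact force between key_start and anything else above 20 N).
It fails at once if a grey key is pressed with more than 2 N (contact force between any of key_minus, key_plus and anything else above 2 N).
It fails at once if the pot is lifted more than 12 mm off the glass or tipped over 0.3 rad (height (world z) of pot above 0.064 m or angle between pot's own z axis and vertical above 0.3 rad).
It fails at once if a thing on the right is moved more than 20 mm (distance of any of ramekin, spice_jar, salt_shaker, garlic from where it was at the start of the episode above 0.02 m).
It also fails if it takes over 53 s, if anything falls off the work surface, if the arm or the gripper's body presses on something with over 40 N, if the wrist force passes 120 N, or if a joint passes its speed limit or range.

ROBOT

A 6-joint arm with a two-finger parallel gripper is mounted at the origin on a cart in front of the work surface, level with it; the furniture and walls round the work are solid. World frame = base frame: x ahead of the robot, y to its left, z up, the work surface at z = 0. Lengths are in m, angles in rad, forces in N, time in s.
With the tool pointing down it reaches from about 0.375 to 0.925 m from the base axis. Payload 5.7 kg.
Tool frame: the origin (TCP) lies between the finger pads; the fingertips stand bot.tips_ahead ahead of it and the grasp point (between the pads) lies 5 mm behind it (bot.tips_ahead is the distance from the TCP to the fingertips, in m); z points along the fingers, y is the line along which they close (so a half turn about z gives the same grasp; the last joint's range is limited). The gripper opens to 85 mm and grips with 20 to 120 N. Pads are 22 mm wide; open, the fingers measure 114 mm over their backs; the gripper's body (76 mm by 85 mm) begins 54 mm behind the grasp point. The pads swing forward as they close: fully open they stand 13 mm farther back than shut.
Start: joints at [-1.251, 0.359, 1.51, -0, 1.272, -0.115], TCP at [0.253, -0.544, 0.245] pointing down, gripper open.
Joint ranges: [-2.97, 2.97], [-1.01, 2.36], [0.21, 2.38], [-0.96, 4.11], [0.2, 2.71], [-2.98, 2.98]. Speed limits (rad/s): [2.39, 2.39, 3.14, 3.14, 3.14, 3.14].

INTERFACE

Orientations are given as a unit quaternion [x, y, z, w].
In Python, from plant import bot, cams, job gives the robot as it stands.
- The arm moves only by the tool move_arm, never from a script. Its argument "increments" is text: rows parted by semicolons, each of 7 numbers parted by spaces: the turn, a rotation vector about the tool's x, y, z in a scale on which 1.0 is 360 degrees, then the shift along the tool's x, y, z in fractions of the full range, 1 being 500 mm, then the finger opening in mm, from 0 to 85.4. A call has exactly 5 rows; each row is the pose to reach, as a shift and turn from the pose commanded when the call began, along the tool's axes at that moment; what a row does not reach only later rows make up. A row lasts 1/12 s, in which the tool goes at most 41.7 mm and 7.16 degrees, less where a joint would pass 70% of its speed; a pose out of reach is approached as far as the arm can. No shift or turn number may pass 1 either way. A call with a gripper value outside its range is refused whole. The fingers move at their own pace and stop on an object; "newtons" is the grip in N (left out, the last holds). Time passes only in rows, so rows that repeat a pose let the fingers close, or fill a call up. It gives the time, the measured TCP pose, the force, the opening and the grip force at its end, in the units of the state.
- bot.sense(): the state, without advancing time (a new reading comes with each control period).
- cams.read_camera(name): name is "side" or "top"; returns a dict with "image" (420x560x3 uint8, blue, green, red), "camera_matrix" (3x3 intrinsics, pixels), "rvec" (rotation vector, rad) and "tvec" (3), from world to camera coordinates, as OpenCV has them. Camera axes: x right, y down, z forward; pixel columns grow to the right and rows downward; lengths in m; the calibration is good to about 2 mm. A picture is of the moment at which its call begins. There is no depth.
- job.finish_job(): hands the job in; it is judged then, once.
The state is a dict: "clock": time; "q": joint angles; "qd": joint speeds; "joint_torque": joint torques, N m; "tcp_pos": TCP position; "ee_rot": TCP orientation; "ft_force": force on the tool from outside, world axes, zero at the start; "wrist_torque": the same for the moment, N m; "gripper_width": finger opening in m; "gripper_force": force on a finger pad.
Only numpy, scipy, OpenCV 4.12 (cv2) and the standard library are available. Lean on these libraries where they do the work, as an engineer would, in place of code of your own. Each camera call takes 0.05 s, during which the arm holds its last target. There are 200 camera calls.

## Working session

There is one attempt and no reset: what is moved stays moved. The work goes in short steps, Python scripts to look and compute and a tool call to move; the robot and the scene stay as the last step left them, time stands still between calls to the robot, and variables do not carry over. Pictures are saved under pics/ and viewed, at most 10 in all, crops included, and the job is handed in when it is done.

Besides the shell and the picture viewer there is one more tool, called as name(argument=value, ...) on one line, values as JSON. move_arm: Moves the arm, as the interface text tells. Its arguments: {"type":"object","properties":{"increments":{"type":"string"},"newtons":{"type":"number"}},"required":["increments"]}

```bash
mkdir -p pics; python3 - <<'E'
from plant import bot,cams,job
import cv2
for n in("top","side"):
    c=cams.read_camera(n); cv2.imwrite(f"pics/{n}0.png",c["image"]); print(n,c["camera_matrix"],c["rvec"],c["tvec"])
s=bot.sense(); print(s["clock"],s["tcp_pos"],s["ee_rot"],s["ft_force"],s["gripper_width"],bot.tips_ahead)
E
```

```text
top [[436.39937955   0.         286.69675277]
 [  0.         436.39937955 206.07820885]
 [  0.           0.           1.        ]] [ 2.14459544 -2.19436099  0.10324951] [-0.29495528  0.4815261   0.86305842]
side [[469.67072423   0.         271.73941801]
 [  0.         469.67072423 202.3819798 ]
 [  0.           0.           1.        ]] [ 2.10257321 -0.68980762  0.33923269] [-0.59247386  0.0811713   0.90553515]
0.1 [ 0.25254034 -0.54360469  0.24452332] [ 9.76461757e-01  2.15688955e-01 -8.22352896e-05 -8.39284798e-04] [ 0.39654865  1.09106342 -0.5279803 ] 0.08525049643197319 0.014
```

View pics/top0.png

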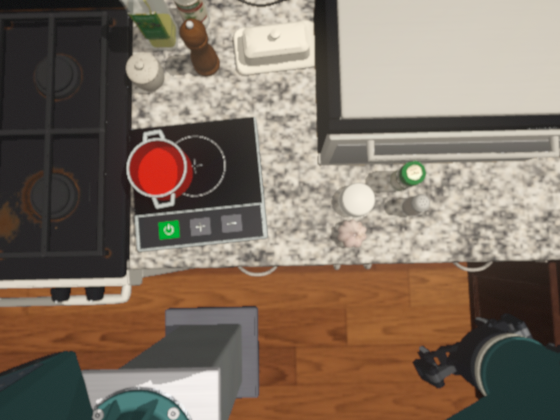

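View pics/side0.png

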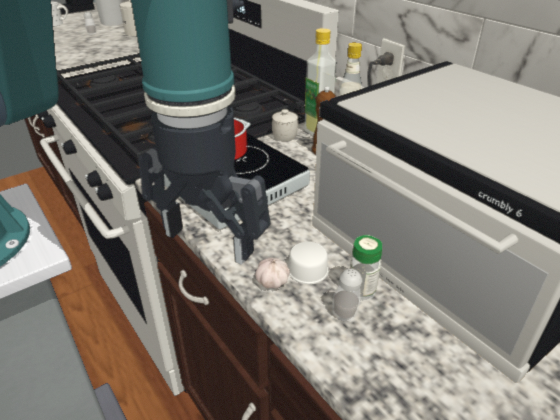

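The top view shows the red pot at about (158,168) with its handles up and down, and the ring centre cross at (196,166). The green key is at (169,229) and the grey keys are at (200,226) and (232,223). The side view shows the gripper in the foreground, with the loose things at its lower right.

```bash
cat > h.py <<'E'
import numpy as np,cv2
from plant import bot,cams,job
def ray(c,uv,z):
    R=cv2.Rodrigues(np.array(c["rvec"],float))[0]; C=-R.T@np.array(c["tvec"],float).ravel()
    uv=np.atleast_2d(np.array(uv,float)); d=np.c_[uv,np.ones(len(uv))]@np.linalg.inv(c["camera_matrix"]).T@R
    return (C+d*((z-C[2])/d[:,2])[:,None])[:,:2]
def circ(p):
    A=np.c_[2*p,np.ones(len(p))]; s=np.linalg.lstsq(A,(p**2).sum(1),rcond=None)[0]
    return s[:2],np.sqrt(s[2]+s[0]**2+s[1]**2)
def blob(m):
    n,l,st,ce=cv2.connectedComponentsWithStats(m.astype(np.uint8)); k=1+np.argmax(st[1:,4]); return l==k,ce[k],st[k]
def robust(p,n=8,t=.004):
    q=p
    for i in range(n):
        c,r=circ(q); e=abs(np.linalg.norm(p-c,axis=1)-r); q=p[e<max(t,.012-.002*i)]
    return c,r,len(q)
E
python3 - <<'E'
from h import *
c=cams.read_camera("top"); im=c["image"]; h=cv2.cvtColor(im,cv2.COLOR_BGR2HSV)
R=cv2.Rodrigues(c["rvec"])[0]; print("cam",-R.T@c["tvec"].ravel())
roi=np.zeros(im.shape[:2],bool); roi[125:250,120:270]=1
g,ce,st=blob(roi&(h[...,0]>45)&(h[...,0]<80)&(h[...,1]>150)&(h[...,2]>80)); 
gp=ray(c,np.argwhere(g)[:,::-1],.0475); r=cv2.minAreaRect(gp.astype(np.float32)*1000); print("green",ce,st,ray(c,ce,.0475),r)
red,ce,st=blob(roi&((h[...,0]<12)|(h[...,0]>168))&(h[...,1]>120)&(h[...,2]>60)); print("red",ce,st)
hull=cv2.convexHull(np.argwhere(red)[:,::-1].astype(np.int32))[:,0]
for z in(.112,): print("pot rim",robust(ray(c,hull,z)))
gray=cv2.cvtColor(im,cv2.COLOR_BGR2GRAY)
m=np.zeros_like(roi);m[130:200,192:232]=1
p=np.argwhere(m&(gray>95))[:,::-1]; P=ray(c,p,.052); c0=ray(c,(196,166),.052)[0]; d=np.linalg.norm(P-c0,axis=1)
print("cross",c0,"ring",robust(P[(d>.05)&(d<.07)]))
print("grey sym",ray(c,[(200,226),(232,223)],.0475))
v=cv2.resize(im[120:255,120:270],None,fx=4.4,fy=4.4,interpolation=cv2.INTER_CUBIC); cv2.imwrite("pics/z.png",v)
E
```

```text
cam [ 0.38777756 -0.30762553  0.90483752]
green [168.59854015 229.51824818] [158 220  22  20 274] [[ 0.43130449 -0.07280547]] ((431.39263916015625, -72.76834869384766), (34.82187271118164, 40.92294692993164), 5.027988910675049)
red [156.23447968 167.52210808] [ 130  141   54   54 2239]
pot rim (array([ 0.54319143, -0.06722958]), np.float64(0.04937752760124299), 34)
cross [ 0.5557968 -0.1279544] ring (array([ 0.55699499, -0.12443509]), np.float64(0.05995633038676085), 181)
grey sym [[ 0.43680674 -0.13459618]
 [ 0.44126643 -0.19761498]]
```

View pics/z.png

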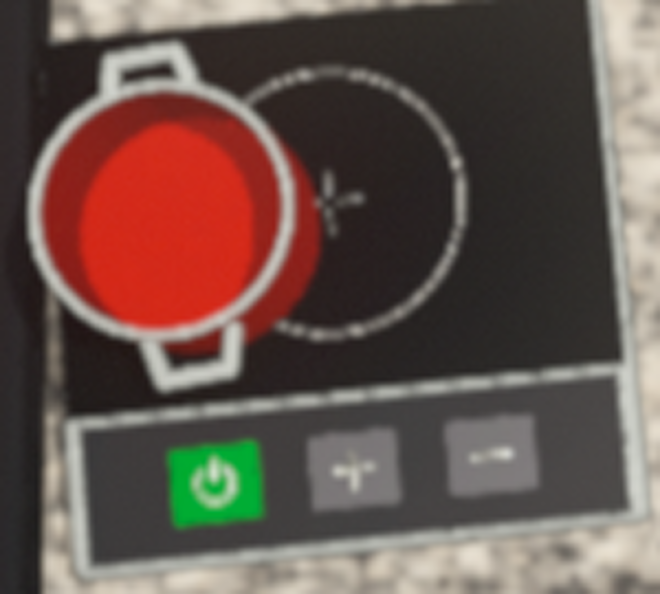

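The crop confirms the layout. The rim circle spans about (28..294, 78..342) in the crop, the ring cross is at (330,200), and the keys run left to right as start, plus, minus. The ring fit (r = 60 mm) agrees with the key geometry to 2 mm. Next I'll fit the pot's rim.

```bash
cat >> h.py <<'E'
from scipy.spatial.transform import Rotation as Ro
def potfit(c,uv0):
    im=c["image"]; h=cv2.cvtColor(im,cv2.COLOR_BGR2HSV); yy,xx=np.mgrid[:420,:560]
    p=np.argwhere((h[...,1]<90)&(h[...,2]>100)&(np.hypot(xx-uv0[0],yy-uv0[1])<33)&(np.hypot(xx-uv0[0],yy-uv0[1])>25))[:,::-1]
    return robust(ray(c,p,.112),t=.003)
def go(tgt,yang):
    "shift in tool mm and turn about tool z in deg for tool pointing down with tool y at world angle yang"
    s=bot.sense(); R=Ro.from_quat(s["ee_rot"]); d=R.inv().apply(np.array(tgt)-s["tcp_pos"])*1e3
    a=np.radians(yang); y=np.array([np.cos(a),np.sin(a),0]); z=np.array([0,0,-1.]); T=Ro.from_matrix(np.c_[np.cross(y,z),y,z])
    print("t",s["clock"],"tcp",s["tcp_pos"].round(4) if hasattr(s["tcp_pos"],'round') else s["tcp_pos"],"F",np.round(s["ft_force"],2)); print("turn",np.degrees((R.inv()*T).as_rotvec()).round(2),"shift",d.round(1))
E
python3 - <<'E'
from h import *
c=cams.read_camera("top"); P=potfit(c,(156.6,167.7)); print(P, ray(c,(156.6,167.7),.112), ray(c,(195,165.5),.052))
d=np.array([.557,-.125])-P[0]; print(d,np.linalg.norm(d),np.degrees(np.arctan2(d[1],d[0])))
go([*P[0],.25],np.degrees(np.arctan2(d[1],d[0])))
E
```

```text
(array([ 0.5434888 , -0.06710613]), np.float64(0.05355770032220909), 567) [[ 0.54250802 -0.06789607]] [[ 0.55684944 -0.12597194]]
[ 0.0135112  -0.05789387] 0.05944957924814652 -76.86351341591983
t 0.2 tcp [ 0.2526 -0.5438  0.2448] F [-1.02  0.78 -0.99]
turn [-0.07 -0.   11.78] shift [ 464.6 -309.8   -4.8]
```

Careful with the scale: shifts go in shares of 500 mm and turns go in shares of 360 degrees. That gives: 155 mm / 500 = 0.31, 124 mm / 500 = 0.248, 5 degrees / 360 = 0.0139.

move_arm(increments="0 0 0.0028 0.062 -0.0414 0 0; 0 0 0.0056 0.124 -0.0826 0 0; 0 0 0.0083 0.186 -0.124 0 0; 0 0 0.0111 0.248 -0.1654 0 0; 0 0 0.0139 0.31 -0.206 0 0")

```text
clock: 0.62
tcp_pos: [0.3503, -0.3838, 0.2451]
ee_rot: [0.985, 0.172, -0.0, -0.0]
ft_force: [0.4, -0.8, -0.7]
gripper_width: 0.0255
gripper_force: 0.0
```

```bash
python3 -c "
from h import *
go([.543,-.0675,.25],-77)"
```

```text
t 0.6167 tcp [ 0.3503 -0.3838  0.2451] F [ 0.43 -0.76 -0.69]
turn [-0.02 -0.    6.82] shift [ 288.5 -232.2   -4.8]
```

To row units: 144 mm / 500 = 0.288, -116 mm / 500 = -0.232, 3.4 degrees / 360 = 0.0094.

move_arm(increments="0 0 0.0019 0.058 -0.0464 0 0; 0 0 0.0039 0.116 -0.0928 0 0; 0 0 0.0058 0.174 -0.1392 0 0; 0 0 0.0078 0.23 -0.1856 0 0; 0 0 0.0094 0.288 -0.232 0 0")

```text
clock: 1.03
tcp_pos: [0.4462, -0.2256, 0.2453]
ee_rot: [0.99, 0.143, -0.0, -0.0]
ft_force: [-0.2, -0.4, 1.0]
gripper_width: -0.0002
gripper_force: 0.0
```

```bash
python3 -c "
from h import *
go([.543,-.0675,.25],-77)"
```

```text
t 1.0333 tcp [ 0.4462 -0.2256  0.2453] F [-0.16 -0.4   0.97]
turn [-0.01  0.    3.47] shift [ 137.6 -124.2   -4.7]
```

To row units: 137.6 mm / 500 = 0.2752, -124 mm / 500 = -0.248, 3.5 degrees / 360 = 0.0097.

move_arm(increments="0 0 0.0019 0.0552 -0.05 0 0; 0 0 0.0039 0.11 -0.1 0 0; 0 0 0.0058 0.166 -0.15 0 0; 0 0 0.0078 0.22 -0.198 0 0; 0 0 0.0097 0.2752 -0.248 0 0")

```text
clock: 1.45
tcp_pos: [0.543, -0.0676, 0.2453]
ee_rot: [0.994, 0.113, -0.0, 0.0]
ft_force: [-0.1, -0.3, -0.2]
gripper_width: 0.0001
gripper_force: 0.0
```

```bash
python3 -c "
from h import *
c=cams.read_camera('side'); cv2.imwrite('pics/s1.png',c['image'])
go([.543,-.0675,.089],-77)"
```

```text
t 1.5 tcp [ 0.5465 -0.0622  0.2455] F [3.06 4.01 0.  ]
turn [-0.2  -0.26  0.05] shift [ -5.3   4.9 156.5]
```

View pics/s1.png

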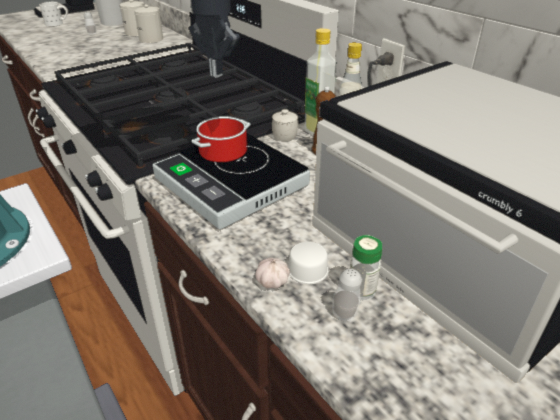

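The side view shows the closed fingers, tips near (213,72), above the pot at (222,138). Descending into the pot.

To row units: 115 mm / 500 = 0.23, 105 mm / 500 = 0.21.

move_arm(increments="0 0 0 0 0 0.04 0; 0 0 0 0 0 0.1 0; 0 0 0 0 0 0.17 0; 0 0 0 0 0 0.21 0; 0 0 0 0 0 0.23 0")

```text
clock: 1.92
tcp_pos: [0.5402, -0.0688, 0.1273]
ee_rot: [0.994, 0.113, -0.002, -0.001]
ft_force: [-1.4, 0.4, -0.5]
gripper_width: -0.0001
gripper_force: 0.0
```

move_arm(increments="0 0 0 0 0 0.024 0; 0 0 0 0 0 0.048 0; 0 0 0 0 0 0.068 0; 0 0 0 0 0 0.08 0; 0 0 0 0 0 0.08 0")

```text
clock: 2.33
tcp_pos: [0.5419, -0.0693, 0.0895]
ee_rot: [0.994, 0.113, -0.001, -0.0]
ft_force: [-0.4, 0.4, -0.5]
gripper_width: -0.0002
gripper_force: 0.0
```

To row units: 33 mm / 500 = 0.066, 30 mm / 500 = 0.06.

move_arm(increments="0 0 0 0 0.016 0 0; 0 0 0 0 0.032 0 0; 0 0 0 0 0.048 0 0; 0 0 0 0 0.06 0 0; 0 0 0 0 0.066 0 0")

```text
clock: 2.75
tcp_pos: [0.5508, -0.103, 0.0909]
ee_rot: [0.994, 0.113, 0.001, 0.0]
ft_force: [-0.2, 5.1, 2.1]
gripper_width: -0.0001
gripper_force: 3.0
```

To row units: 20 mm / 500 = 0.04, 16 mm / 500 = 0.032.

move_arm(increments="0 0 0 0 0.008 0 0; 0 0 0 0 0.016 0 0; 0 0 0 0 0.024 0 0; 0 0 0 0 0.032 0 0; 0 0 0 0 0.04 0 0")

```text
clock: 3.17
tcp_pos: [0.5536, -0.1193, 0.0906]
ee_rot: [0.994, 0.113, -0.001, -0.002]
ft_force: [-1.4, 8.1, 6.3]
gripper_width: 0.0001
gripper_force: 4.5
```

To row units: 20 mm / 500 = 0.04, 16 mm / 500 = 0.032.

move_arm(increments="0 0 0 0 0.008 0 0; 0 0 0 0 0.016 0 0; 0 0 0 0 0.024 0 0; 0 0 0 0 0.032 0 0; 0 0 0 0 0.04 0 0")

```text
clock: 3.58
tcp_pos: [0.5578, -0.1386, 0.0906]
ee_rot: [0.994, 0.113, -0.001, -0.002]
ft_force: [-2.0, 8.3, 5.7]
gripper_width: 0.0004
gripper_force: 4.5
```

```bash
python3 -c "
from h import *
go([.557,-.125,.089],-77)
c=cams.read_camera('top'); v=cv2.resize(c['image'][110:260,110:280],None,fx=4,fy=4); cv2.imwrite('pics/t2.png',v)
"
```

```text
t 3.5833 tcp [ 0.5578 -0.1386  0.0906] F [-1.96  8.31  5.7 ]
turn [-0.22  0.07 -0.02] shift [  2.2 -13.5   1.6]
```

View pics/t2.png

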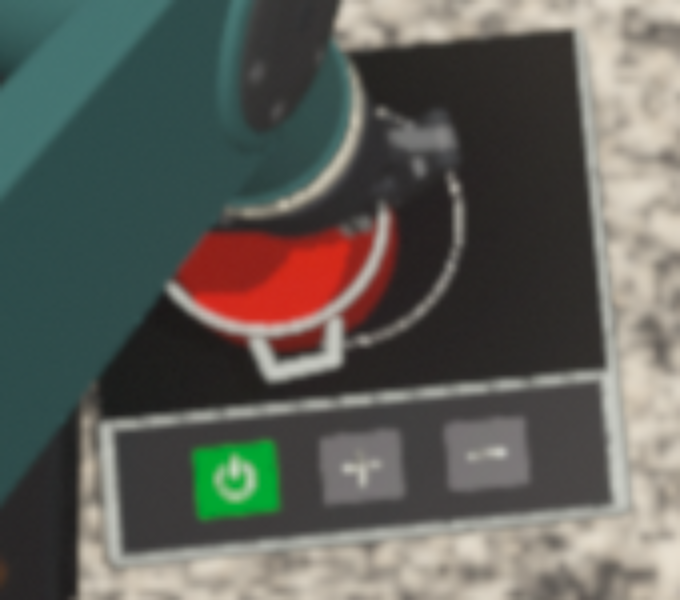

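The crop shows the pot being drawn right. The visible rim arc has its right edge at about x=390 and its bottom at about y=335, and the pot is upright. Measuring how far is left.

```bash
cat >> h.py <<'E'
def potarc(c,guess,rmin):
    "centre of rim from its visible lower arc, radius fixed at 53.6 mm (mean of the pale rim)"
    from scipy.optimize import least_squares
    im=c["image"]; h=cv2.cvtColor(im,cv2.COLOR_BGR2HSV); p=np.argwhere((h[...,1]<90)&(h[...,2]>120))[:,::-1]; p=p[p[:,1]>rmin]
    P=ray(c,p,.112); g=np.array(guess)
    for t in(.012,.007,.005,.004):
        Q=P[abs(np.linalg.norm(P-g,axis=1)-.0536)<t]; g=least_squares(lambda x:np.linalg.norm(Q-x,axis=1)-.0536,g,loss="soft_l1",f_scale=.001).x
    return g,len(Q)
E
python3 -c "
from h import *
c=cams.read_camera('top'); g0=ray(c,(177.2,163.5),.112)[0]; g,n=potarc(c,g0,168); print(g0,g,n,np.array([.557,-.1255])-g)
go([.557,-.125,.089],-77)
"
```

```text
[ 0.5494718  -0.10589445] [ 0.54894224 -0.10502441] 223 [ 0.00805776 -0.02047559]
t 3.6833 tcp [ 0.5581 -0.1391  0.0906] F [-2.14  7.63  6.46]
turn [-0.2   0.05 -0.05] shift [  2.1 -14.    1.7]
```

To row units: 19 mm / 500 = 0.038, 16 mm / 500 = 0.032.

move_arm(increments="0 0 0 0.001 0.008 0 0; 0 0 0 0.002 0.016 0 0; 0 0 0 0.004 0.024 0 0; 0 0 0 0.005 0.032 0 0; 0 0 0 0.006 0.038 0 0")

```text
clock: 4.1
tcp_pos: [0.5646, -0.1565, 0.0904]
ee_rot: [0.994, 0.113, -0.001, -0.002]
ft_force: [-3.2, 8.8, 7.1]
gripper_width: -0.0001
gripper_force: 4.6
```

To row units: 3 mm / 500 = 0.006, 1.5 mm / 500 = 0.003.

move_arm(increments="0 0 0 0 0.003 0 0; 0 0 0 0 0.006 0 0; 0 0 0 0 0.006 0 0; 0 0 0 0 0.006 0 0; 0 0 0 0 0.006 0 0")

```text
clock: 4.52
tcp_pos: [0.5654, -0.1592, 0.0905]
ee_rot: [0.994, 0.113, -0.001, -0.002]
ft_force: [-2.7, 7.2, 7.1]
gripper_width: 0.0001
gripper_force: 4.3
```

To row units: -30 mm / 500 = -0.06, -26 mm / 500 = -0.052.

move_arm(increments="0 0 0 0 -0.008 0 0; 0 0 0 0 -0.02 0 0; 0 0 0 0 -0.036 0 0; 0 0 0 0 -0.052 0 0; 0 0 0 0 -0.06 0 0")

```text
clock: 4.93
tcp_pos: [0.5595, -0.1309, 0.0902]
ee_rot: [0.994, 0.113, -0.0, -0.0]
ft_force: [-0.2, 0.5, 0.1]
gripper_width: -0.0004
gripper_force: 0.0
```

```bash
python3 -c "
from h import *
c=cams.read_camera('top'); g,n=potarc(c,[.557,-.125],168); print(g,n,np.array([.557,-.1255])-g)
go([.557,-.125,.2],-85.4)
c=cams.read_camera('side'); cv2.imwrite('pics/s3.png',cv2.resize(c['image'][90:230,130:330],None,fx=4,fy=4))
"
```

```text
[ 0.5531664  -0.12212308] 225 [ 0.0038336  -0.00337692]
t 4.9833 tcp [ 0.5593 -0.1304  0.0902] F [-0.54  1.75 -0.05]
turn [-0.05  0.04  8.46] shift [  -1.1   -5.9 -109.8]
```

View pics/s3.png

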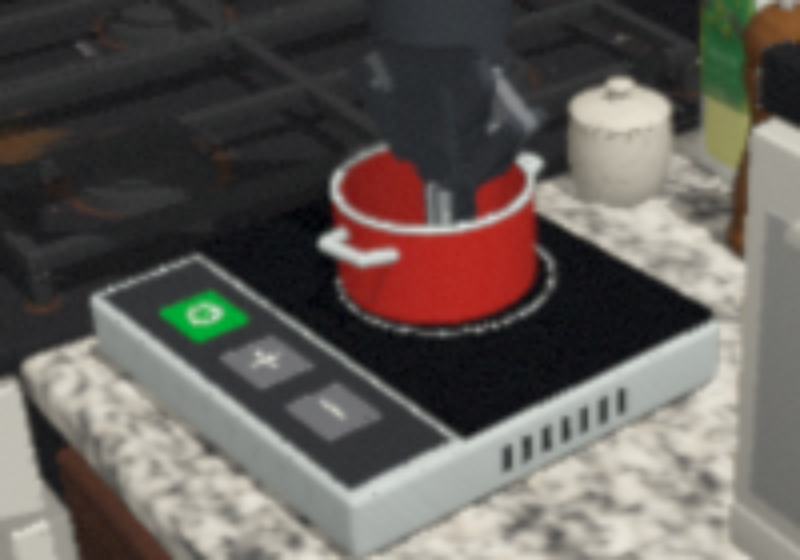

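The crop shows the pot upright, sitting nearly concentric with the ring (ring visible around its base near (450,320)); it measures about 5 mm short. I'll lift out and check again from a clear view before pressing.

To row units: -105 mm / 500 = -0.21, -95 mm / 500 = -0.19.

move_arm(increments="0 0 0 0 0 -0.03 0; 0 0 0 0 0 -0.09 0; 0 0 0 0 0 -0.15 0; 0 0 0 0 0 -0.19 0; 0 0 0 0 0 -0.21 0")

```text
clock: 5.45
tcp_pos: [0.5618, -0.1328, 0.1984]
ee_rot: [0.994, 0.113, 0.002, 0.001]
ft_force: [1.0, -0.1, 0.5]
gripper_width: -0.0004
gripper_force: 0.0
```

```bash
python3 -c "
from h import *
go([.4313,-.0728,.195],-85.4)"
```

```text
t 5.45 tcp [ 0.5618 -0.1328  0.1984] F [ 0.99 -0.11  0.52]
turn [ 0.15 -0.25  8.42] shift [-113.7  -87.8    2.7]
```

To row units: -112 mm / 500 = -0.224, -103 mm / 500 = -0.206, 8.4 degrees / 360 = 0.0233.

move_arm(increments="0 0 0.0047 -0.044 -0.034 0 0; 0 0 0.0094 -0.1 -0.078 0 0; 0 0 0.0142 -0.156 -0.122 0 0; 0 0 0.0189 -0.206 -0.16 0 0; 0 0 0.0233 -0.224 -0.174 0 0")

```text
clock: 5.87
tcp_pos: [0.4255, -0.0702, 0.1939]
ee_rot: [0.999, 0.04, -0.003, -0.001]
ft_force: [0.1, -0.1, 0.4]
gripper_width: 0.0
gripper_force: 0.0
```

move_arm(increments="0 0 0 0 0 0 0; 0 0 0 0 0 0 0; 0 0 0 0 0 0 0; 0 0 0 0 0 0 0; 0 0 0 0 0 0 0")

```text
clock: 6.28
tcp_pos: [0.4326, -0.0731, 0.1953]
ee_rot: [0.999, 0.04, 0.0, 0.0]
ft_force: [-0.3, 0.5, 0.2]
gripper_width: 0.0001
gripper_force: 0.0
```

```bash
python3 -c "
from h import *
c=cams.read_camera('top'); cv2.imwrite('pics/t4.png',cv2.resize(c['image'][110:260,110:280],None,fx=4,fy=4))
print(potarc(c,[.555,-.124],130))
go([.4313,-.0728,.195],-85.4)"
```

```text
(array([ 0.55286942, -0.1220307 ]), 606)
t 6.3333 tcp [ 0.4323 -0.0729  0.1952] F [-0.04 -0.79  0.08]
turn [ 0.01 -0.02  0.01] shift [-1.  -0.2  0.2]
```

View pics/t4.png

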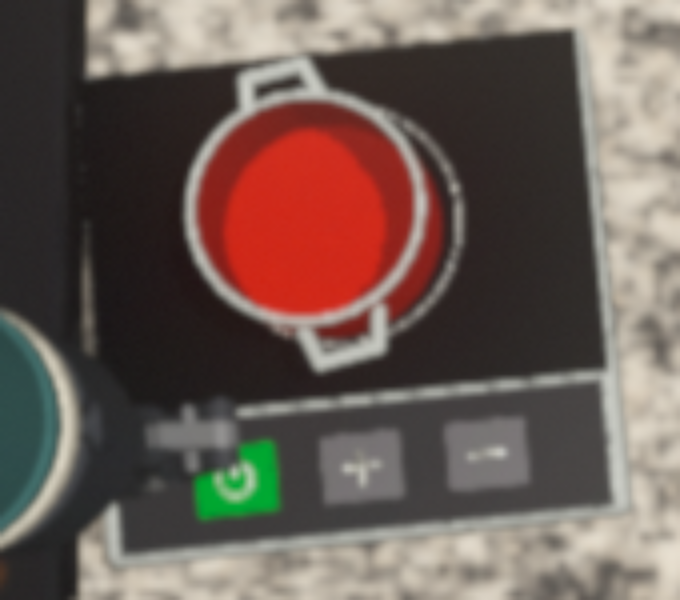

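The crop shows the pot centred in the ring to about 5 mm (within the 12 mm limit). The finger hangs over the green key at about (237,480), clear of the grey keys. Descending.

To row units: 120 mm / 500 = 0.24, 110 mm / 500 = 0.22.

move_arm(increments="0 0 0 -0.004 0 0.04 0; 0 0 0 -0.004 0 0.1 0; 0 0 0 -0.004 0 0.17 0; 0 0 0 -0.004 0 0.22 0; 0 0 0 -0.004 0 0.24 0")

```text
clock: 6.75
tcp_pos: [0.4279, -0.0722, 0.0723]
ee_rot: [0.999, 0.04, -0.002, -0.001]
ft_force: [-1.0, 0.0, 0.7]
gripper_width: 0.0003
gripper_force: 0.0
```

To row units: 9 mm / 500 = 0.018, 8 mm / 500 = 0.016.

move_arm(increments="0 0 0 0 0 0.004 0; 0 0 0 0 0 0.008 0; 0 0 0 0 0 0.012 0; 0 0 0 0 0 0.016 0; 0 0 0 0 0 0.018 0")

```text
clock: 7.17
tcp_pos: [0.4301, -0.0729, 0.0669]
ee_rot: [0.999, 0.04, 0.001, 0.0]
ft_force: [0.1, 0.3, 1.1]
gripper_width: -0.0002
gripper_force: 0.0
```

To row units: 2.5 mm / 500 = 0.005, 2 mm / 500 = 0.004.

move_arm(increments="0 0 0 0 0 0.001 0; 0 0 0 0 0 0.002 0; 0 0 0 0 0 0.003 0; 0 0 0 0 0 0.004 0; 0 0 0 0 0 0.005 0")

```text
clock: 7.58
tcp_pos: [0.4294, -0.0726, 0.0639]
ee_rot: [0.999, 0.04, 0.0, 0.0]
ft_force: [-0.7, 0.6, -0.6]
gripper_width: 0.0003
gripper_force: 0.0
```

move_arm(increments="0 0 0 0 0 0.0006 0; 0 0 0 0 0 0.0012 0; 0 0 0 0 0 0.0018 0; 0 0 0 0 0 0.0024 0; 0 0 0 0 0 0.003 0")

```text
clock: 8.0
tcp_pos: [0.4293, -0.0726, 0.0623]
ee_rot: [0.999, 0.04, -0.0, -0.0]
ft_force: [0.6, -0.5, -0.5]
gripper_width: 0.0001
gripper_force: 0.0
```

Contact is about 1 mm below. From here I'll move in fine steps.

To row units: 1.5 mm / 500 = 0.003, 1.2 mm / 500 = 0.0024.

move_arm(increments="0 0 0 0 0 0.0006 0; 0 0 0 0 0 0.0012 0; 0 0 0 0 0 0.0018 0; 0 0 0 0 0 0.0024 0; 0 0 0 0 0 0.003 0")

```text
clock: 8.42
tcp_pos: [0.4293, -0.0726, 0.0609]
ee_rot: [0.999, 0.04, 0.0, -0.0]
ft_force: [-0.2, 0.1, 3.7]
gripper_width: 0.0001
gripper_force: 1.5
```

To row units: 0.8 mm / 500 = 0.0016, 0.6 mm / 500 = 0.0012.

move_arm(increments="0 0 0 0 0 0.0004 0; 0 0 0 0 0 0.0008 0; 0 0 0 0 0 0.0012 0; 0 0 0 0 0 0.0016 0; 0 0 0 0 0 0.0016 0")

```text
clock: 8.83
tcp_pos: [0.4293, -0.0726, 0.06]
ee_rot: [0.999, 0.04, -0.0, -0.0]
ft_force: [-0.8, -0.2, 5.3]
gripper_width: 0.0
gripper_force: 2.2
```

To row units: 0.8 mm / 500 = 0.0016, 0.6 mm / 500 = 0.0012.

move_arm(increments="0 0 0 0 0 0.0004 0; 0 0 0 0 0 0.0008 0; 0 0 0 0 0 0.0012 0; 0 0 0 0 0 0.0016 0; 0 0 0 0 0 0.0016 0")

```text
clock: 9.25
tcp_pos: [0.4293, -0.0726, 0.0595]
ee_rot: [0.999, 0.04, 0.0, -0.0]
ft_force: [-1.5, 0.3, 9.2]
gripper_width: 0.0001
gripper_force: 4.6
```

It reads firm at 9 N, so I'll hold about 1.2 s and release.

move_arm(increments="0 0 0 0 0 0 0; 0 0 0 0 0 0 0; 0 0 0 0 0 0 0; 0 0 0 0 0 0 0; 0 0 0 0 0 0 0")

```text
clock: 9.67
tcp_pos: [0.4294, -0.0726, 0.0595]
ee_rot: [0.999, 0.04, 0.0, -0.0]
ft_force: [-1.4, 0.1, 10.1]
gripper_width: 0.0003
gripper_force: 4.6
```

move_arm(increments="0 0 0 0 0 0 0; 0 0 0 0 0 0 0; 0 0 0 0 0 0 0; 0 0 0 0 0 0 0; 0 0 0 0 0 0 0")

```text
clock: 10.08
tcp_pos: [0.4293, -0.0726, 0.0595]
ee_rot: [0.999, 0.04, 0.0, -0.0]
ft_force: [-1.4, 0.1, 9.9]
gripper_width: 0.0002
gripper_force: 4.6
```

To row units: -6 mm / 500 = -0.012, -2 mm / 500 = -0.004.

move_arm(increments="0 0 0 0 0 0 0; 0 0 0 0 0 0 0; 0 0 0 0 0 0 0; 0 0 0 0 0 -0.004 0; 0 0 0 0 0 -0.012 0")

```text
clock: 10.5
tcp_pos: [0.4291, -0.0725, 0.065]
ee_rot: [0.999, 0.04, -0.0, -0.0]
ft_force: [-0.5, 0.2, 0.4]
gripper_width: -0.0002
gripper_force: 0.0
```

To row units: -100 mm / 500 = -0.2, -90 mm / 500 = -0.18.

move_arm(increments="0 0 0 0 0 -0.03 0; 0 0 0 0 0 -0.08 0; 0 0 0 0 0 -0.14 0; 0 0 0 0 0 -0.18 0; 0 0 0 0 0 -0.2 0")

```text
clock: 10.92
tcp_pos: [0.4306, -0.073, 0.1677]
ee_rot: [0.999, 0.04, 0.002, 0.001]
ft_force: [0.0, -1.4, 0.5]
gripper_width: 0.0001
gripper_force: 0.0
```

move_arm(increments="0 0 0 0 0 0 0; 0 0 0 0 0 0 0; 0 0 0 0 0 0 0; 0 0 0 0 0 0 0; 0 0 0 0 0 0 0")

```text
clock: 11.33
tcp_pos: [0.4285, -0.0723, 0.1642]
ee_rot: [0.999, 0.04, -0.001, -0.0]
ft_force: [0.6, -0.6, -0.0]
gripper_width: 0.0001
gripper_force: 0.0
```

```bash
python3 -c "
from h import *
c=cams.read_camera('top'); print(potarc(c,[.555,-.124],130), bot.sense()['ft_force'],bot.sense()['tcp_pos'])"
```

```text
(array([ 0.55286308, -0.1220146 ]), 606) [0.69176907 0.01979757 0.27132744] [ 0.4286703  -0.07238248  0.16428684]
```

```bash
python3 -c "
from plant import job
print(job.finish_job())"
```

```text
the job is handed in; nothing more can be done
None
```

I slid the pot to about 5 mm from the ring's centre, held the green start key down at about 10 N for over a second and released it, and handed the job in at about 11 s; no verdict came back.

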